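# Line up the canisters by height on the market stall's display board

## Task

Line up the four canisters by height on the display board: the tallest on the pad next to the red pennant, then the next shorter on each next pad along, so that the shortest ends up beside the slate. Stand each one upright in the middle of its own pad without letting any fall over, and leave the coffee cup where it is.

Things in the scene. Friction and masses are not known exactly. Their poses are not given: they have to be found in the camera images.
- can_blue: blue painted metal canister with blue lid and pale label band: plain upright cylinder, 130 mm high, 62 mm in diameter, loose, 0.1 to 0.35 kg, starts standing on the table. Origin: centre of its underside; z up along its axis.
- can_green: green painted metal canister with green lid and pale label band: plain upright cylinder, 110 mm high, 58 mm in diameter, loose, 0.1 to 0.35 kg, starts standing on the table. Origin: centre of its underside; z up along its axis.
- can_red: red painted metal canister with red lid and pale label band: plain upright cylinder, 90 mm high, 54 mm in diameter, loose, 0.1 to 0.35 kg, starts standing on the table. Origin: centre of its underside; z up along its axis.
- can_yellow: yellow painted metal canister with yellow lid and pale label band: plain upright cylinder, 70 mm high, 50 mm in diameter, loose, 0.1 to 0.35 kg, starts standing on the table. Origin: centre of its underside; z up along its axis.
- pad_grey: grey round pad, 76 mm in diameter, 3 mm thick, fixed on the dark wooden display board (90 x 520 mm, 25 mm high, fixed; its top is 25 mm and the pads' tops are 28 mm above the table). The four pads stand in one straight row, 100 mm between neighbouring centres; which pad has which place in the row varies. Origin: centre of the pad's underside, on the board's top; z up, x across the board.
- pad_white: off-white round pad, 76 mm in diameter, 3 mm thick, fixed on the dark wooden display board (90 x 520 mm, 25 mm high, fixed; its top is 25 mm and the pads' tops are 28 mm above the table). The four pads stand in one straight row, 100 mm between neighbouring centres; which pad has which place in the row varies. Origin: centre of the pad's underside, on the board's top; z up, x across the board.
- pad_purple: purple round pad, 76 mm in diameter, 3 mm thick, fixed on the dark wooden display board (90 x 520 mm, 25 mm high, fixed; its top is 25 mm and the pads' tops are 28 mm above the table). The four pads stand in one straight row, 100 mm between neighbouring centres; which pad has which place in the row varies. Origin: centre of the pad's underside, on the board's top; z up, x across the board.
- pad_cork: brown cork round pad, 76 mm in diameter, 3 mm thick, fixed on the dark wooden display board (90 x 520 mm, 25 mm high, fixed; its top is 25 mm and the pads' tops are 28 mm above the table). The four pads stand in one straight row, 100 mm between neighbouring centres; which pad has which place in the row varies. Origin: centre of the pad's underside, on the board's top; z up, x across the board.
- pennant: small red pennant (a red cone 36 mm wide, point up) on a thin steel pin with a 40 mm red foot, 70 mm high, fixed at one end of the display board, in line with the pads, 85 mm from the centre of the nearest pad; which end varies. At the other end stands a blank dark slate on a white foot, 36 mm wide and 55 mm high, also 85 mm from the nearest pad. Origin: centre of the foot's underside, on the board's top.
- coffee: white takeaway coffee cup with black lid, 108 mm high, 78 mm across at the lid, loose, 0.3 kg; stands on the table among the canisters (which start 43 to 46 cm ahead of the robot, centres at least 110 mm apart), and stays there. Origin: centre of its underside; z up.

How it is judged:
By the outcome, as a careful person would: the job done as asked, in the order asked, and still so for the second after the job is handed in, with the robot touching nothing.
It also fails if it takes over 96 s, if anything falls off the work surface, if the arm or the gripper's body presses on something with over 40 N, if the wrist force passes 120 N, or if a joint passes its speed limit or range.

## Robot

A 6-joint arm with a two-finger parallel gripper is mounted at the origin on the work surface. World frame = base frame: x ahead of the robot, y to its left, z up, the work surface at z = 0. Lengths are in m, angles in rad, forces in N, time in s.
With the tool pointing down it reaches from about 0.3 to 0.775 m from the base axis. Payload 14.6 kg.
Tool frame: the origin (TCP) lies midway between the tips of the shut fingers; the grasp point (between the pads) lies 19 mm behind it (ctrl.hold_point_z is the distance from the TCP to the grasp point, in m); z points along the fingers, x is the direction in which the jaws open and shut, and the axes are right-handed (so a half turn about z gives the same grasp; the last joint's range is limited). The gripper opens to 94 mm and grips with 3 to 60 N. Pads are 16 mm wide; open, the fingers measure 119 mm over their backs; the gripper's body (75 mm by 177 mm) begins 78 mm behind the grasp point.
Start: joints at [1.045, 0.3, 1.521, -0, 1.321, -0.067], TCP at [0.244, 0.493, 0.205] pointing down, gripper open.
Joint ranges: [-3.03, 3.03], [-0.79, 2.21], [0.23, 2.52], [-1.04, 4.18], [0, 3.07], [-2.55, 2.55]. Speed limits (rad/s): [2.22, 2.22, 2.57, 3.14, 3.14, 3.14].

## Interface

Orientations are given as [roll, pitch, yaw] about the fixed x, y, z axes, in that order (R = Rz(yaw) Ry(pitch) Rx(roll)).
In Python, from station import ctrl, viewer, ticket, nets gives the robot as it stands.
- The arm moves only by the tool carry_out, never from a script. Its argument "commands" is one flat list of numbers, 7 for each row, row after row: the closure, from -1 (fully open) to 1 (shut), so that 0 is half open, then the shift along the world's x, y, z in cm, then the turn, a rotation vector about the world's x, y, z in rad. In form: [gripper, tx, ty, tz, ax, ay, az, gripper, tx, ty, tz, ax, ay, az, ...]. A call has 1 to 12 rows; each row is the pose to reach, as a shift and turn from the pose measured when the call began; what a row does not reach only later rows make up. A row lasts 1/12 s, in which the tool goes at most 41.7 mm and 7.16 degrees, less where a joint would pass 70% of its speed; a pose out of reach is approached as far as the arm can. A call with a gripper value outside its range is refused whole. The fingers move at their own pace and stop on an object; "force" is the grip in N (left out, the last holds). Time passes only in rows, so rows that repeat a pose let the fingers close. It gives the time, the measured TCP pose, the force and the opening at its end, in the units of the state.
- ctrl.get_obs(): the state, without advancing time (a new reading comes with each control period).
- viewer.camera(name): name is "side" or "top"; returns (picture, depth): 480x640x3 uint8, blue, green, red; 480x640 float32, m along the optical axis (not along the pixel's ray), 0 where there is no reading.
- viewer.camera_info(name): a dict with "fx", "fy", "cx", "cy" (pixels), "R" (3x3) and "t" (3): a world point X has camera coordinates R X + t. Camera axes: x right, y down, z forward; pixel columns grow to the right and rows downward; lengths in m; the calibration is good to about 2 mm. A picture is of the moment at which its call begins. camera_info takes no time and is no camera call.
- ticket.hand_in(): hands the job in, once; it reports no verdict.
Trained networks look in the newest picture that a camera, given by its name, has taken for a name from the list of things; names that differ only in an ending like _2 or _b are one class to them, and where a whole thing is asked for, a point or a joint stands for the part that bears it (a point fixed in the world has none). Each returns a list of dicts, best first, with "confidence" (0 to 1); they miss things now and then, are a little off and sometimes report something else, mostly with a low value. They report only what shows in the picture. A call takes as long as a camera call.
- nets.silhouettes(camera, thing): "region" (480x640 bool, what is visible of it) and "extent" ([left, top, right, bottom] in pixels, round what is visible of it).
The state is a dict: "time_s": time; "qpos": joint angles; "joint_vel": joint speeds; "tau": joint torques, N m; "ee_pos": TCP position; "eef_rot": TCP orientation; "force": force on the tool from outside, world axes, zero at the start; "moment": the same for the moment, N m; "grip_width": finger opening in m.
Only numpy, scipy, OpenCV 4.12 (cv2) and the standard library are available. Lean on these libraries where they do the work, as an engineer would, in place of code of your own. Each camera call takes 0.05 s, during which the arm holds its last target. There are 200 camera calls.

## Working session

There is one attempt and no reset: what is moved stays moved. The work goes in short steps, Python scripts to look and compute and a tool call to move; the robot and the scene stay as the last step left them, time stands still between calls to the robot, and variables do not carry over. Pictures are saved under pics/ and viewed, about 12 in all and at most 16, crops included, and the job is handed in when it is done.

Besides the shell and the picture viewer there is one more tool, called as a command line: name --argument value ..., lists and objects as JSON in quotes. carry_out: Moves the arm, as the interface text tells. Its arguments: {"type":"object","properties":{"commands":{"type":"array","items":{"type":"number"}},"force":{"type":"number"}},"required":["commands"]}

```bash
mkdir -p pics; python3 - <<'E'
from station import ctrl, viewer
import cv2, numpy as np
for n in ("top","side"):
    p,d=viewer.camera(n); cv2.imwrite(f"pics/{n}0.png",p)
    i=viewer.camera_info(n); print(n,i)
o=ctrl.get_obs(); print(o)
E
```

```text
top {'fx': 609.7487888868832, 'fy': 609.7487888868832, 'cx': 316.1724694349321, 'cy': 241.09503069304174, 'R': array([[ 0.01205135, -0.99991954,  0.0039589 ],
       [-0.99516143, -0.01237991, -0.09747034],
       [ 0.09751151, -0.00276509, -0.99523056]]), 't': array([-0.00738582,  0.56190948,  1.38505066])}
side {'fx': 623.7150111511535, 'fy': 623.7150111511535, 'cx': 317.1952652138122, 'cy': 239.72296110380972, 'R': array([[ 0.75102006, -0.66027682, -0.00184085],
       [-0.42693597, -0.48348015, -0.76418101],
       [ 0.503681  ,  0.57470119, -0.64499922]]), 't': array([-0.42877235,  0.28190245,  1.03315738])}
{'time_s': 0.1, 'qpos': array([ 1.04541346e+00,  3.00391711e-01,  1.52153364e+00,  1.41129065e-05,
        1.32070793e+00, -6.66122653e-02]), 'joint_vel': array([ 1.25214599e-03, -6.03074712e-04, -3.04679783e-03,  6.20974515e-04,
       -2.49511138e-05,  2.70123400e-04]), 'tau': array([ 1.40929274e-04, -5.32643723e+01, -3.53286695e+01,  7.08794896e-02,
        2.34754389e-02, -9.21180367e-05]), 'ee_pos': array([0.24344818, 0.49291463, 0.20494995]), 'eef_rot': array([-3.14150975e+00,  1.03741274e-03,  1.11202227e+00]), 'force': array([-0.10680446, -0.38603288,  0.44823213]), 'moment': array([0.05737105, 0.00439549, 0.01176247]), 'grip_width': 0.09378028085919264}
```

View pics/top0.png

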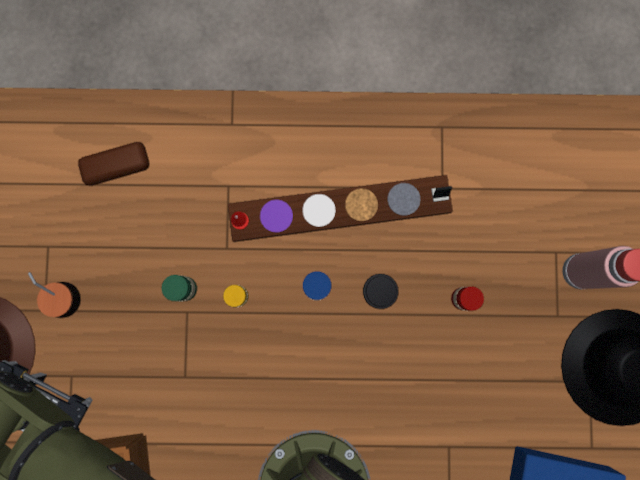

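View pics/side0.png

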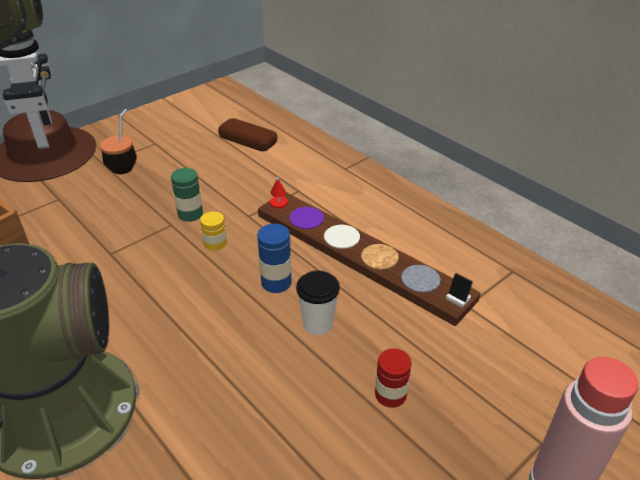

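```bash
cat > h.py <<'E'
from station import ctrl, viewer, nets
import numpy as np, cv2
H=dict(can_blue=.130,can_green=.110,can_red=.090,can_yellow=.070,coffee=.108,pad_grey=.028,pad_white=.028,pad_purple=.028,pad_cork=.028)
def cloud(cam,d):
    i=viewer.camera_info(cam); v,u=np.mgrid[:480,:640]
    c=np.stack([(u-i['cx'])/i['fx']*d,(v-i['cy'])/i['fy']*d,d],-1)
    return (c-i['t'])@i['R']
def locate(cam,names,base=0):
    p,d=viewer.camera(cam); P=cloud(cam,d)
    for n in names:
        for r in nets.silhouettes(cam,n)[:2]:
            m=r['region']&(d>0); h=H.get(n)
            s=f"{n} c={r['confidence']:.2f} ext={np.round(r['extent'])}"
            if h:
                h=h+(base if n.startswith('can') else 0)
                k=m&(abs(P[...,2]-h)<.006)
                if k.sum()>20:
                    q=P[k]; (cx,cy),rad=cv2.minEnclosingCircle((q[:,:2]*1000).astype(np.float32))
                    s+=f" n={k.sum()} mean={np.round(q.mean(0)*1000)} circ=({cx:.0f},{cy:.0f}) d={2*rad:.0f}"
            elif m.sum(): s+=f" mean={np.round(P[m].mean(0)*1000)}"
            print(s)
    return p
E
python3 - <<'E'
from h import *
locate('top',list(H)+['pennant'])
E
```

```text
can_blue c=0.57 ext=[305. 275. 330. 296.] n=569 mean=[456.  -2. 131.] circ=(457,-2) d=60
can_green c=0.92 ext=[159. 278. 196. 304.] n=536 mean=[449. 305. 110.] circ=(449,305) d=59
can_red c=0.63 ext=[302. 196. 336. 226.]
can_red c=0.60 ext=[452. 286. 483. 313.] n=419 mean=[ 433. -342.   90.] circ=(433,-342) d=52
can_yellow c=0.62 ext=[225. 281. 248. 307.] n=358 mean=[433. 180.  70.] circ=(433,180) d=49
coffee c=0.65 ext=[362. 274. 401. 310.] n=804 mean=[ 446. -142.  108.] circ=(446,-142) d=77
pad_grey c=0.56 ext=[388. 184. 417. 216.] n=788 mean=[ 662. -204.   28.] circ=(663,-204) d=77
pad_white c=0.79 ext=[303. 196. 340. 226.] n=811 mean=[633.  -7.  28.] circ=(633,-8) d=79
pad_purple c=0.56 ext=[260. 199. 295. 234.] n=766 mean=[619.  92.  28.] circ=(620,91) d=76
pad_purple c=0.54 ext=[343. 187. 380. 218.] n=744 mean=[ 649. -105.   28.] circ=(648,-104) d=75
pad_cork c=0.87 ext=[345. 187. 380. 220.] n=821 mean=[ 648. -105.   28.] circ=(648,-105) d=79
pennant c=0.58 ext=[232. 211. 246. 231.] mean=[604. 173.  59.]
```

The top and side views agree: the pennant (239,220) is next to the purple pad (277,215). After it come white (319,210), cork (361,204) and grey (403,199), with the slate at (441,194). So blue goes to purple, green to white, red to cork and yellow to grey. The measured heights, diameters and 100 mm pad spacing match the figures given.

carry_out --commands '[-1,21.3,-49.5,0,0,0,-0.966,-1,21.3,-49.5,0,0,0,-0.966,-1,21.3,-49.5,0,0,0,-0.966,-1,21.3,-49.5,0,0,0,-0.966,-1,21.3,-49.5,0,0,0,-0.966,-1,21.3,-49.5,0,0,0,-0.966,-1,21.3,-49.5,0,0,0,-0.966,-1,21.3,-49.5,0,0,0,-0.966,-1,21.3,-49.5,0,0,0,-0.966,-1,21.3,-49.5,0,0,0,-0.966,-1,21.3,-49.5,0,0,0,-0.966,-1,21.3,-49.5,0,0,0,-0.966]' --force 25

```text
time_s: 1.65
ee_pos: [0.4416, 0.0317, 0.2058]
eef_rot: [3.141, -0.001, 0.146]
force: [1.1, 1.0, -0.4]
grip_width: 0.0941
```

carry_out --commands '[-1,1.5,-3.4,0,0,0,0,-1,1.5,-3.4,0,0,0,0,-1,1.5,-3.4,-3,0,0,0,-1,1.5,-3.4,-6,0,0,0,-1,1.5,-3.4,-9,0,0,0,-1,1.5,-3.4,-11.5,0,0,0,-1,1.5,-3.4,-13.5,0,0,0,-1,1.5,-3.4,-14,0,0,0,-1,1.5,-3.4,-14,0,0,0]'

```text
time_s: 2.4
ee_pos: [0.456, -0.0021, 0.065]
eef_rot: [-3.141, 0.001, 0.146]
force: [0.1, -0.7, 0.5]
grip_width: 0.094
```

carry_out --commands '[1,0,0,0,0,0,0,1,0,0,0,0,0,0,1,0,0,0,0,0,0,1,0,0,0,0,0,0,1,0,0,0,0,0,0,1,0,0,0,0,0,0,1,0,0,0,0,0,0,1,0,0,0,0,0,0]'

```text
time_s: 3.07
ee_pos: [0.4563, -0.0021, 0.0655]
eef_rot: [-3.141, 0.001, 0.146]
force: [-1.3, 1.3, 5.9]
grip_width: 0.0614
```

carry_out --commands '[1,0,0,3,0,0,0,1,0,0,6,0,0,0,1,2.5,1.4,6,0,0,0,1,5.5,3.2,6,0,0,0,1,8.5,4.9,6,0,0,0,1,11.5,6.6,6,0,0,0,1,14.2,8.2,6,0,0,0,1,15.8,9.1,6,0,0,0,1,16.35,9.4,6,0,0,0,1,16.35,9.4,6,0,0,0,1,16.35,9.4,5,0,0,0,1,16.35,9.4,4,0,0,0]'

```text
time_s: 4.07
ee_pos: [0.6191, 0.0912, 0.1049]
eef_rot: [-3.141, 0.0, 0.146]
force: [-0.1, 0.4, -2.9]
grip_width: 0.0617
```

```bash
python3 - <<'E'
from h import *
p=locate('side',[]); d=ctrl.get_obs(); print(d['ee_pos'],d['force'],d['grip_width'])
cv2.imwrite('pics/s1.png',p[120:360,180:500])
E
```

```text
[0.61805871 0.09113757 0.10230638] [-1.16441198  0.83337736 -4.33790822] 0.06136428670905286
```

View pics/s1.png

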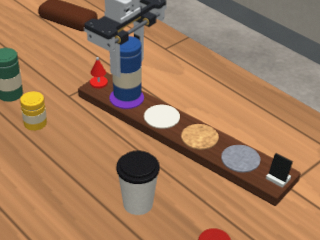

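The blue can is held upright just above the purple pad, centred over it. Next I lower it and check the force.

carry_out --commands '[1,0.1,0.05,-0.3,0,0,0,1,0.1,0.05,-0.6,0,0,0,1,0.1,0.05,-0.8,0,0,0,1,0.1,0.05,-0.8,0,0,0]'

```text
time_s: 4.45
ee_pos: [0.6188, 0.0914, 0.094]
eef_rot: [-3.141, 0.004, 0.145]
force: [-0.2, -0.6, -1.9]
grip_width: 0.0618
```

carry_out --commands '[1,0,0,-0.1,0,0,0,1,0,0,-0.1,0,0,0,0.3,0,0,-0.1,0,0,0,0,0,0,-0.1,0,0,0,-0.5,0,0,-0.1,0,0,0,-1,0,0,-0.1,0,0,0,-1,0,0,-0.1,0,0,0,-1,0,0,-0.1,0,0,0,-1,0,0,-0.1,0,0,0]'

```text
time_s: 5.2
ee_pos: [0.6188, 0.0915, 0.0929]
eef_rot: [-3.141, 0.004, 0.145]
force: [0.6, 0.0, -0.3]
grip_width: 0.0912
```

carry_out --commands '[-1,0,0,2,0,0,0,-1,0,0,5,0,0,0,-1,0,0,9,0,0,0,-1,0,0,12,0,0,0,-1,-2,2.5,12,0,0,0,-1,-4.3,5.5,12,0,0,0,-1,-6.7,8.5,12,0,0,0,-1,-9.2,11.6,12,0,0,0,-1,-11.7,14.7,12,0,0,0,-1,-14.1,17.8,12,0,0,0,-1,-16,20.1,12,0,0,0,-1,-17,21.3,12,0,0,0]'

```text
time_s: 6.2
ee_pos: [0.4467, 0.3068, 0.2132]
eef_rot: [-3.141, 0.004, 0.148]
force: [-0.6, 0.6, 0.1]
grip_width: 0.094
```

```bash
python3 - <<'E'
from h import *
p=locate('top',['can_blue','can_green'],0.028); d=ctrl.get_obs(); print(d['ee_pos'])
E
```

```text
can_blue c=0.83 ext=[262. 193. 291. 227.] n=646 mean=[618.  91. 159.] circ=(619,91) d=62
can_green c=0.87 ext=[165. 275. 196. 303.]
[0.44845486 0.30503166 0.21306461]
```

carry_out --commands '[-1,0,0,-3.5,0,0,0,-1,0,0,-7,0,0,0,-1,0,0,-10.5,0,0,0,-1,0,0,-13,0,0,0,-1,0,0,-15,0,0,0,-1,0,0,-16,0,0,0,1,0,0,-16,0,0,0,1,0,0,-16,0,0,0,1,0,0,-16,0,0,0,1,0,0,-16,0,0,0,1,0,0,-16,0,0,0,1,0,0,-16,0,0,0]'

```text
time_s: 7.35
ee_pos: [0.4488, 0.3052, 0.0538]
eef_rot: [-3.141, 0.003, 0.147]
force: [1.5, 0.3, 5.7]
grip_width: 0.0578
```

carry_out --commands '[1,0,0,0,0,0,0,1,0,0,0,0,0,0,1,0,0,0,0,0,0]'

```text
time_s: 7.6
ee_pos: [0.4487, 0.3052, 0.0539]
eef_rot: [-3.141, 0.003, 0.147]
force: [-0.4, 0.9, 0.2]
grip_width: 0.0577
```

carry_out --commands '[1,0,0,2.5,0,0,0,1,0,0,6,0,0,0,1,0,0,9.5,0,0,0,1,0,0,13,0,0,0,1,0,0,16.5,0,0,0,1,0.8,-1.4,19,0,0,0,1,2.3,-3.9,19,0,0,0,1,4.1,-6.9,19,0,0,0,1,5.9,-10,19,0,0,0,1,7.7,-13.1,19,0,0,0,1,9.5,-16.1,19,0,0,0,1,11.3,-19.2,19,0,0,0]'

```text
time_s: 8.6
ee_pos: [0.5622, 0.1116, 0.2438]
eef_rot: [-3.141, 0.003, 0.147]
force: [0.4, 0.4, -1.2]
grip_width: 0.0579
```

carry_out --commands '[1,1.8,-3,0,0,0,0,1,3.6,-6,0,0,0,0,1,5.4,-9,0,0,0,0,1,6.7,-11.2,0,0,0,0,1,7.1,-11.9,0,0,0,0,1,7.1,-11.9,-2,0,0,0,1,7.1,-11.9,-5,0,0,0,1,7.1,-11.9,-8,0,0,0,1,7.1,-11.9,-11,0,0,0,1,7.1,-11.9,-13.5,0,0,0,1,7.1,-11.9,-15,0,0,0,1,7.1,-11.9,-15,0,0,0]'

```text
time_s: 9.6
ee_pos: [0.6312, -0.0065, 0.0899]
eef_rot: [-3.139, 0.009, 0.148]
force: [0.2, -0.2, -2.6]
grip_width: 0.0578
```

carry_out --commands '[1,0,0,0,0,0,0]'

```text
time_s: 9.68
ee_pos: [0.6313, -0.0061, 0.0905]
eef_rot: [-3.139, 0.009, 0.148]
force: [0.0, -0.0, -1.4]
grip_width: 0.0575
```

carry_out --commands '[1,0.15,-0.1,-0.3,0,-0.008,0,1,0.15,-0.1,-0.6,0,-0.008,0,1,0.15,-0.1,-0.9,0,-0.008,0,1,0.15,-0.1,-0.9,0,-0.008,0,1,0.15,-0.1,-0.95,0,-0.008,0,0.3,0.15,-0.1,-0.95,0,-0.008,0,-0.3,0.15,-0.1,-0.95,0,-0.008,0,-1,0.15,-0.1,-0.95,0,-0.008,0,-1,0.15,-0.1,-0.95,0,-0.008,0,-1,0.15,-0.1,-0.95,0,-0.008,0]'

```text
time_s: 10.52
ee_pos: [0.6327, -0.0071, 0.0809]
eef_rot: [-3.14, 0.001, 0.148]
force: [0.7, -0.5, 0.7]
grip_width: 0.0775
```

carry_out --commands '[-1,0,0,0,0,0,0,-1,0,0,0,0,0,0,-1,0,0,0.5,0,0,0,-1,0,0,3,0,0,0,-1,0,0,6,0,0,0,-1,0,0,9.5,0,0,0,-1,-1,-1.7,12,0,0,0,-1,-2.8,-4.7,12,0,0,0,-1,-4.7,-7.9,12,0,0,0,-1,-6.6,-11.1,12,0,0,0,-1,-8.5,-14.3,12,0,0,0,-1,-10.4,-17.5,12,0,0,0]'

```text
time_s: 11.52
ee_pos: [0.5276, -0.1833, 0.2015]
eef_rot: [-3.141, 0.001, 0.149]
force: [0.2, -0.8, -0.0]
grip_width: 0.0937
```

carry_out --commands '[-1,-1.9,-3.2,0,0,0,0,-1,-3.8,-6.4,0,0,0,0,-1,-5.7,-9.6,0,0,0,0,-1,-7.6,-12.8,0,0,0,0,-1,-8.9,-15,0,0,0,0,-1,-9.5,-16,0,0,0,0,-1,-9.5,-16,0,0,0,0]'

```text
time_s: 12.1
ee_pos: [0.4316, -0.3449, 0.2017]
eef_rot: [-3.141, 0.001, 0.146]
force: [0.6, 0.3, -0.2]
grip_width: 0.0939
```

```bash
python3 - <<'E'
from h import *
p=locate('top',['can_blue','can_green'],0.028); d=ctrl.get_obs(); print(d['ee_pos'],d['eef_rot'],d['qpos'])
locate('top',['can_red','coffee','can_yellow'])
E
```

```text
can_blue c=0.78 ext=[262. 194. 292. 228.] n=632 mean=[618.  91. 158.] circ=(618,91) d=62
can_blue c=0.60 ext=[232. 208. 247. 231.]
can_green c=0.62 ext=[308. 194. 329. 224.] n=528 mean=[632.  -6. 138.] circ=(633,-6) d=58
[ 0.43327599 -0.34232347  0.20157993] [-3.14056042e+00  6.71141027e-04  1.49397589e-01] [-7.35060408e-01  3.08601179e-01  1.51882452e+00  1.39481819e-04
  1.31539077e+00 -8.84492971e-01]
can_red c=0.95 ext=[452. 286. 486. 312.] n=405 mean=[ 435. -341.   90.] circ=(435,-342) d=55
coffee c=0.66 ext=[361. 275. 399. 311.] n=787 mean=[ 447. -142.  108.] circ=(447,-142) d=77
can_yellow c=0.85 ext=[224. 283. 248. 307.] n=383 mean=[433. 180.  70.] circ=(433,180) d=50
```

carry_out --commands '[-1,0,0,-3.5,0,0,0,-1,0,0,-7,0,0,0,-1,0,0,-10.5,0,0,0,-1,0,0,-13,0,0,0,-1,0,0,-15,0,0,0,-1,0,0,-16,0,0,0,-1,0,0,-16,0,0,0,1,0,0,-16,0,0,0,1,0,0,-16,0,0,0,1,0,0,-16,0,0,0,1,0,0,-16,0,0,0,1,0,0,-16,0,0,0]'

```text
time_s: 13.45
ee_pos: [0.4335, -0.3426, 0.0423]
eef_rot: [3.142, -0.0, 0.15]
force: [-0.1, 0.0, -0.3]
grip_width: 0.0642
```

carry_out --commands '[1,0,0,0,0,0,0,1,0,0,0,0,0,0,1,0,0,0,0,0,0,1,0,0,0,0,0,0]'

```text
time_s: 13.78
ee_pos: [0.4336, -0.3428, 0.0427]
eef_rot: [3.141, -0.0, 0.15]
force: [-1.6, 0.4, 5.5]
grip_width: 0.0537
```

carry_out --commands '[1,0,0,2.5,0,0,0,1,0,0,5.5,0,0,0,1,0.7,0.8,8,0,0,0,1,2.4,2.7,8,0,0,0,1,4.8,5.3,8,0,0,0,1,7.2,8,8,0,0,0,1,9.6,10.6,8,0,0,0,1,12,13.3,8,0,0,0,1,14.4,15.9,8,0,0,0,1,16.8,18.6,8,0,0,0,1,19,21,8,0,0,0,1,20.6,22.8,8,0,0,0]'

```text
time_s: 14.78
ee_pos: [0.6408, -0.1123, 0.122]
eef_rot: [-3.142, 0.0, 0.151]
force: [0.5, 0.1, -3.0]
grip_width: 0.0537
```

carry_out --commands '[1,0.8,0.9,0,0,0,0,1,0.8,0.9,-1,0,0,0,1,0.8,0.9,-2.7,0,0,0,1,0.8,0.9,-4,0,0,0,1,0.8,0.9,-4,0,0,0,1,0.8,0.9,-4,0,0,0]'

```text
time_s: 15.28
ee_pos: [0.648, -0.104, 0.0812]
eef_rot: [-3.141, 0.002, 0.15]
force: [0.7, 1.0, -1.7]
grip_width: 0.0537
```

carry_out --commands '[1,0,-0.1,-0.4,0,0,0,1,0,-0.1,-0.8,0,0,0,1,0,-0.1,-1.05,0,0,0,1,0,-0.1,-1.05,0,0,0,1,0,-0.1,-1.1,0,0,0,0.3,0,-0.1,-1.1,0,0,0,-0.3,0,-0.1,-1.1,0,0,0,-1,0,-0.1,-1.1,0,0,0,-1,0,-0.1,-1.1,0,0,0,-1,0,-0.1,-1.1,0,0,0,-1,0,-0.1,-1.1,0,0,0,-1,0,-0.1,-1.1,0,0,0]'

```text
time_s: 16.28
ee_pos: [0.648, -0.105, 0.0702]
eef_rot: [-3.141, 0.002, 0.15]
force: [0.2, -0.5, -0.5]
grip_width: 0.09
```

carry_out --commands '[-1,0,0,1,0,0,0,-1,0,0,4,0,0,0,-1,0,0,7.5,0,0,0,-1,0,0,11,0,0,0,-1,-1.4,1.9,13,0,0,0,-1,-3.6,4.8,13,0,0,0,-1,-6,8,13,0,0,0,-1,-8.2,11,13,0,0,0,-1,-10.4,14,13,0,0,0,-1,-12.6,17,13,0,0,0,-1,-14.8,19.8,13,0,0,0,-1,-17,22.6,13,0,0,0]'

```text
time_s: 17.28
ee_pos: [0.4767, 0.1221, 0.201]
eef_rot: [-3.141, 0.001, 0.15]
force: [0.3, 0.3, -0.4]
grip_width: 0.094
```

carry_out --commands '[-1,-2.2,2.9,0,0,0,0,-1,-4,5.3,0,0,0,0,-1,-4.35,5.8,0,0,0,0,-1,-4.35,5.8,-2.5,0,0,0,-1,-4.35,5.8,-6,0,0,0,-1,-4.35,5.8,-9.5,0,0,0,-1,-4.35,5.8,-13,0,0,0,-1,-4.35,5.8,-15.5,0,0,0,-1,-4.35,5.8,-17,0,0,0,-1,-4.35,5.8,-17.5,0,0,0,-1,-4.35,5.8,-17.5,0,0,0]'

```text
time_s: 18.2
ee_pos: [0.4332, 0.1799, 0.0257]
eef_rot: [-3.141, 0.002, 0.15]
force: [0.4, 0.1, 0.4]
grip_width: 0.0941
```

carry_out --commands '[1,0,0,0,0,0,0,1,0,0,0,0,0,0,1,0,0,0,0,0,0,1,0,0,0,0,0,0,1,0,0,0,0,0,0,1,0,0,0,0,0,0,1,0,0,0,0,0,0,1,0,0,0,0,0,0,1,0,0,0,0,0,0,1,0,0,0,0,0,0]'

```text
time_s: 19.03
ee_pos: [0.4333, 0.1799, 0.0258]
eef_rot: [-3.141, 0.002, 0.15]
force: [-1.3, -0.9, 4.0]
grip_width: 0.0497
```

carry_out --commands '[1,0,0,2.5,0,0,0,1,0,0,6,0,0,0,1,0,0,9.5,0,0,0,1,0,0,13,0,0,0,1,0.8,-1.3,16,0,0,0,1,2.4,-4,17,0,0,0,1,4.2,-7,17,0,0,0,1,6.1,-10.2,17,0,0,0,1,8,-13.4,17,0,0,0,1,9.9,-16.6,17,0,0,0,1,11.8,-19.8,17,0,0,0,1,13.7,-23,17,0,0,0]'

```text
time_s: 20.03
ee_pos: [0.5707, -0.0519, 0.1954]
eef_rot: [-3.141, 0.003, 0.15]
force: [-0.6, 0.1, -1.0]
grip_width: 0.0497
```

```bash
python3 - <<'E'
from h import *
d=ctrl.get_obs(); print((np.array([.6625,-.204,.0638])-d['ee_pos'])*100)
E
```

```text
[  9.17727225 -15.21119243 -13.16087521]
```

carry_out --commands '[1,1.8,-3,0,0,0,0,1,3.6,-6,0,0,0,0,1,5.4,-9,0,0,0,0,1,7.2,-12,0,0,0,0,1,8.6,-14.3,0,0,0,0,1,9.2,-15.2,-1,0,0,0,1,9.2,-15.2,-4,0,0,0,1,9.2,-15.2,-7,0,0,0,1,9.2,-15.2,-10,0,0,0,1,9.2,-15.2,-12.4,0,0,0,1,9.2,-15.2,-13.2,0,0,0,1,9.2,-15.2,-13.2,0,0,0]'

```text
time_s: 21.03
ee_pos: [0.6616, -0.2035, 0.0608]
eef_rot: [-3.139, 0.007, 0.15]
force: [-0.1, -0.4, -1.2]
grip_width: 0.0498
```

carry_out --commands '[1,0,0,0,0,0,0]'

```text
time_s: 21.12
ee_pos: [0.6622, -0.2037, 0.0622]
eef_rot: [-3.139, 0.005, 0.15]
force: [0.0, -0.4, -1.4]
grip_width: 0.0499
```

Target z is 0.0538, so lower 8–9 mm and release.

carry_out --commands '[1,0,0,-0.4,0,0,0,1,0,0,-0.7,0,0,0,1,0,0,-0.85,0,0,0,1,0,0,-0.85,0,0,0,1,0,0,-0.9,0,0,0,0.3,0,0,-0.9,0,0,0,-0.3,0,0,-0.9,0,0,0,-1,0,0,-0.9,0,0,0,-1,0,0,-0.9,0,0,0,-1,0,0,-0.9,0,0,0,-1,0,0,-0.9,0,0,0,-1,0,0,-0.9,0,0,0]'

```text
time_s: 22.12
ee_pos: [0.6622, -0.2037, 0.0531]
eef_rot: [-3.139, 0.006, 0.15]
force: [0.9, 1.1, -0.1]
grip_width: 0.0864
```

carry_out --commands '[-1,0,0,1,0,0,0,-1,0,0,4,0,0,0,-1,0,0,7.5,0,0,0,-1,0,0,11,0,0,0,-1,0,0,14,0,0,0,-1,-3,-2,14,0,0,0,-1,-6,-4,14,0,0,0,-1,-9,-6,14,0,0,0,-1,-12,-8,14,0,0,0,-1,-15,-10,14,0,0,0,-1,-17,-12,14,0,0,0,-1,-17,-12,14,0,0,0]'

```text
time_s: 23.12
ee_pos: [0.4892, -0.3267, 0.1945]
eef_rot: [-3.141, 0.005, 0.147]
force: [-0.6, -0.5, -0.3]
grip_width: 0.0938
```

```bash
python3 - <<'E'
from h import *
p=locate('top',['can_blue','can_green','can_red','can_yellow','coffee'],0.028); cv2.imwrite('pics/t2.png',p)
q,_=viewer.camera('side'); cv2.imwrite('pics/s2.png',q)
E
```

```text
can_blue c=0.66 ext=[260. 194. 290. 225.] n=639 mean=[618.  90. 158.] circ=(619,91) d=62
can_green c=0.82 ext=[306. 194. 329. 223.] n=539 mean=[632.  -7. 138.] circ=(633,-7) d=58
can_green c=0.59 ext=[231. 209. 248. 231.]
can_red c=0.80 ext=[350. 185. 378. 216.] n=437 mean=[ 647. -105.  119.] circ=(647,-105) d=53
can_red c=0.61 ext=[308. 190. 333. 224.]
can_yellow c=0.64 ext=[394. 181. 419. 210.] n=371 mean=[ 661. -202.   99.] circ=(662,-202) d=51
coffee c=0.58 ext=[392. 181. 416. 208.] n=47 mean=[ 662. -201.  103.] circ=(662,-201) d=46
```

View pics/s2.png

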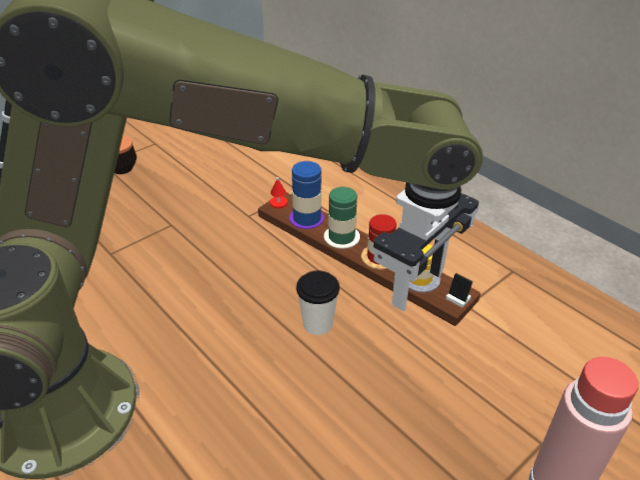

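View pics/t2.png

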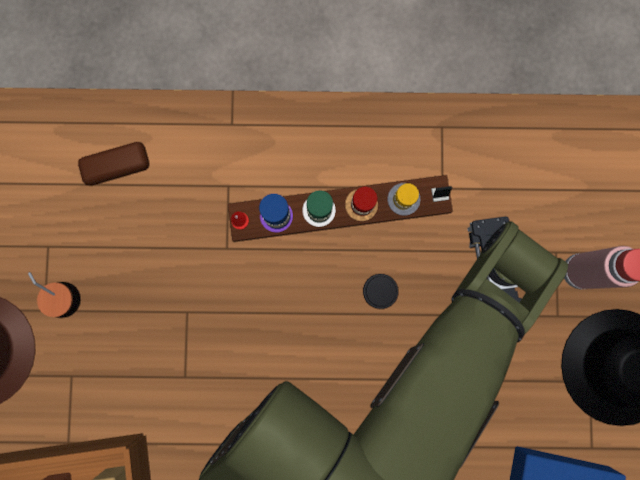

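The four cans stand upright on their pads in the order blue, green, red, yellow from pennant (239,220) to slate (441,194). The coffee cup hasn't moved (381,291), and the arm is clear of everything.

```bash
python3 -c "
from station import ticket
print(ticket.hand_in())"
```

```text
the job is handed in; nothing more can be done
None
```

The four canisters stand upright by height on the display board, and the job is handed in. From the pennant to the slate they are blue on purple, green on white, red on cork and yellow on grey. It took about 23 s of robot time.

The last top-camera check put each can within about 2 mm of its pad centre, with the top surfaces at the right heights for upright cans (158, 138, 119 and 99 mm).

In that last check the network mistook the yellow can for the coffee cup, so I have no final measurement of the cup. Both final pictures show it standing at its starting spot. The gripper was open and clear of everything at hand-in, and the measured forces stayed below 6 N.

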